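# Sort the brass fittings and hold the loupe in focus over the imame

## Task

Sort the two brass pieces lying on the shelf: lay the long head piece flat in the wooden inspection tray and put the round spacer in the smoky quartz bowl, and let go of both. Then pick up the reading loupe by its handle and hold it level, its lens centred over the head piece and at the height shown by the pointer collar on the tray's post; finish while still holding it there, steady and touching nothing else. Do not shift the collar, and leave the lamp, the reamer and the casket where they stand.

Things in the scene. Friction and masses are not known exactly. Their poses are not given: they have to be found in the camera images.
- imame: brass imame (head piece of a prayer bead string), lying on its side on the shelf: 62 mm long, along its own x axis (from x = -27 to x = +35 mm); the middle 30 mm is a square waist 14 x 14 mm with flat sides (grip it there, across y), the turned ends are thinner. Loose, about 40 to 85 g. Origin at the centre of the waist's underside, z up
- imame_mid (a point): middle of the imame's square waist, 7 mm above its underside; the lens is to be centred over this point
- spacer: brass spacer: plain round disc 26 mm in diameter, 11 mm thick, lying flat on the shelf with a small dark bore mark on top. Loose, about 30 to 55 g. Origin at the centre of its underside, z up
- tray: wooden inspection tray, fixed to the shelf: open box 120 mm (its x) by 100 mm (its y), 17 mm high outside, walls 5 mm, floor 5 mm thick. Beyond its +x end, on a low foot (34 mm wide, 8 mm high), stands a steel post 10 mm in diameter and 173 mm high, its axis 98 mm from the tray's centre. Origin at the centre of the underside of the box, z up
- tray_in (a point): centre of the tray's inner floor, 5 mm above the shelf (inner floor 110 x 90 mm); axes as the tray
- focal_mark (a point): tip of the pointer on the dark steel collar (22 mm in diameter, 8 mm high, pointer 3 mm thick and sticking out 12 mm towards the tray) that sits by friction on the tray's post, 100 to 150 mm above the shelf; this point's height is the focal height, at which the middle of the lens's thickness must be held. It lies 75 mm from the tray's centre
- bowl: round smoky quartz bowl, fixed to the shelf: 100 mm across the rim, 76 mm across the foot, 26 mm high, wall 4 mm, floor 5 mm thick. Origin at the centre of its underside, z up
- loupe: reading loupe lying flat on the shelf: glass lens in a dark steel ring of 64 mm outer diameter and 10 mm height, and a straight wooden handle of square section 14 x 14 mm, from x = -38 to x = -123 mm in its own frame (pointing away from the lens along its -x). Loose, about 75 to 115 g. Origin at the centre of the lens ring's underside; z up, square to the lens
- loupe_lens (a point): centre of the lens, 5 mm above the underside of the loupe
- loupe_grip (a point): point on the axis of the loupe's handle to grip it, across its y: 62 mm from the lens centre along the loupe's -x, 7 mm above its underside; near its centre of mass
- lamp: bystander: cream bakelite lamp base, 104 mm in diameter and 117 mm high, with a black rocker switch and brass socket, loose. Origin at the centre of its underside
- casket: bystander: dark wooden casket with mother-of-pearl inlay, 156 x 106 x 74 mm, loose. Origin at the centre of its underside
- reamer: bystander: steel bead reamer, about 145 mm long and 13 mm wide, lying flat, loose. Origin near its middle, on its underside, x towards the tip
Things that resemble listed ones, but are neither listed nor needed, are in the scene too. Of the things that look like the loupe, the smallest one is meant.

How it is judged:
On the way:
1. the head piece lies in the tray and the spacer in the bowl, both let go, with the loupe still lying on the shelf (x of imame_mid in the frame of tray_in between -0.055 and 0.055 m and y of imame_mid in the frame of tray_in between -0.045 and 0.045 m and z of imame_mid in the frame of tray_in below 0.013 m and horizontal distance between spacer and bowl below 0.04 m and z of spacer in the frame of bowl below 0.022 m and contact force between each of imame, spacer and the fingers below 0.1 N and linear speed of each of imame, spacer below 0.03 m/s and height (world z) of loupe_lens below 0.02 m), for 0.2 s.
At the end, for the whole second after the job is handed in: Head piece flat in the tray, spacer in the bowl, both released and at rest. Loupe held by the gripper alone, touching nothing else, still, level within 0.14 rad; lens centre within 15 mm horizontally of the head piece's middle and within 8 mm of the pointer's height (x of imame_mid in the frame of tray_in between -0.055 and 0.055 m and y of imame_mid in the frame of tray_in between -0.045 and 0.045 m and z of imame_mid in the frame of tray_in below 0.013 m and horizontal distance between spacer and bowl below 0.04 m and z of spacer in the frame of bowl below 0.022 m and contact force between each of imame, spacer and the fingers below 0.1 N and linear speed of each of imame, spacer below 0.03 m/s and z of loupe_lens in the frame of focal_mark between -0.008 and 0.008 m and horizontal distance between loupe_lens and imame_mid below 0.015 m and angle between loupe's own z axis and vertical below 0.14 rad and contact force between loupe and the fingers above 0.5 N and linear speed of loupe below 0.02 m/s and angular speed of loupe below 0.15 rad/s and contact force between loupe and tray below 0.1 N and contact force between loupe and bowl below 0.1 N and contact force between loupe and casket below 0.1 N and contact force between loupe and lamp below 0.1 N and contact force between loupe and reamer below 0.1 N and contact force between loupe and imame below 0.1 N and contact force between loupe and spacer below 0.1 N); the arm keeps its last pose, push and grip.
It fails at once if the collar is shifted by more than 4 mm (distance of focal_mark from where it was at the start of the episode above 0.004 m).
It fails at once if the lamp is moved by more than 20 mm (distance of lamp from where it was at the start of the episode above 0.02 m).
It fails at once if the casket is moved by more than 20 mm (distance of casket from where it was at the start of the episode above 0.02 m).
It fails at once if the reamer is moved by more than 20 mm (distance of reamer from where it was at the start of the episode above 0.02 m).
It also fails if it takes over 72 s, if anything falls off the work surface, if the arm or the gripper's body presses on something with over 40 N, if the wrist force passes 120 N, or if a joint passes its speed limit or range.

## Robot

A 6-joint arm with a two-finger parallel gripper is mounted at the origin on the work surface. World frame = base frame: x ahead of the robot, y to its left, z up, the work surface at z = 0. Lengths are in m, angles in rad, forces in N, time in s.
With the tool pointing down it reaches from about 0.35 to 0.925 m from the base axis. Payload 6.4 kg.
Tool frame: the origin (TCP) lies between the finger pads; the fingertips stand 22 mm ahead of it and the grasp point (between the pads) lies 3 mm ahead of it; z points along the fingers, y is the line along which they close (so a half turn about z gives the same grasp; the last joint's range is limited). The gripper opens to 85 mm and grips with 20 to 120 N. Pads are 22 mm wide; open, the fingers measure 114 mm over their backs; the gripper's body (76 mm by 85 mm) begins 54 mm behind the grasp point. The pads swing forward as they close: fully open they stand 13 mm farther back than shut.
Start: joints at [-0.174, 0.245, 1.558, -0, 1.339, -0.174], TCP at [0.65, 0, 0.253] pointing down, gripper open.
Joint ranges: [-3.13, 3.13], [-1.02, 2.26], [0.13, 2.54], [-0.95, 4.09], [0.21, 2.88], [-2.74, 2.74]. Speed limits (rad/s): [2.57, 2.57, 3.14, 3.14, 3.14, 3.14].

## Interface

Orientations are given as a unit quaternion [x, y, z, w].
In Python, from workcell import ctrl, vision gives the robot as it stands.
- The arm moves only by the tool step_arm, never from a script. Its argument "motion" is a list that holds one entry, the list of rows, each a list of 6 numbers: the shift along the tool's x, y, z as a fraction of full scale, then the turn, a rotation vector about the tool's x, y, z as a fraction of full scale. In form: [[[dx, dy, dz, rx, ry, rz], ...]]. A call has 1 to 12 rows; each row is the pose to reach, as a shift and turn from the pose commanded when the call began, along the tool's axes at that moment, turning the shorter way round; what a row does not reach only later rows make up. Full scale, the value 1, is 0.5 m for a shift and 180 degrees for a turn. A row lasts 1/12 s, in which the tool goes at most 41.7 mm and 7.16 degrees, less where a joint would pass 70% of its speed; a pose out of reach is approached as far as the arm can. A call with a number of a shift or a turn outside -1 to 1 is refused whole. A call with a gripper value outside its range is refused whole. "gripper" is the gripper's target within -1 to 1 (fully open at 1, half-way at 0, shut at -1), set as the call begins (left out, the last holds). The fingers move at their own pace and stop on an object; "squeeze" is the grip in N (left out, the last holds). Time passes only in rows, so rows that repeat a pose let the fingers close. It gives the time, the measured TCP pose, the force, the opening and the grip force at its end, in the units of the state.
- ctrl.get_state(): the state, without advancing time (a new reading comes with each control period).
- vision.read_camera(name): name is "scene" or "side" or "wrist"; returns the picture (420x560x3 uint8, red, green, blue); there is no depth.
- vision.get_calibration(name): a dict with "fx", "fy", "cx", "cy" (pixels), "R" (3x3) and "t" (3): a world point X has camera coordinates R X + t; the wrist camera has in their place "mount" (4x4, takes a point from camera to tool coordinates, whose origin is the TCP and whose axes are the flange's). Camera axes: x right, y down, z forward; pixel columns grow to the right and rows downward; lengths in m; the calibration is good to about 2 mm. A picture is of the moment at which its call begins: read the wrist's pose just before it. get_calibration takes no time and is no camera call.
- ctrl.sign_off(): hands the job in; it is judged then, once.
The state is a dict: "clock": time; "joints": joint angles; "qd": joint speeds; "joint_efforts": joint torques, N m; "ee_pos": TCP position; "tool_rot": TCP orientation; "ft_force": force on the tool from outside, world axes, zero at the start; "wrist_torque": the same for the moment, N m; "gripper_width": finger opening in m; "gripper_force": force on a finger pad.
Only numpy, scipy, OpenCV 4.12 (cv2) and the standard library are available. Lean on these libraries where they do the work, as an engineer would, in place of code of your own. Each camera call takes 0.05 s, during which the arm holds its last target. There are 200 camera calls.

## Working session

There is one attempt and no reset: what is moved stays moved. The work goes in short steps, Python scripts to look and compute and a tool call to move; the robot and the scene stay as the last step left them, time stands still between calls to the robot, and variables do not carry over. Pictures are saved under pics/ and viewed, at most 10 in all, crops included, and the job is handed in when it is done.

Besides the shell and the picture viewer there is one more tool, called after "Emit:" as name(argument=value, ...), one argument or row to a line, values as JSON. step_arm: Moves the arm, as the interface text tells. Shift numbers are shares of 0.5 m and turn numbers shares of 180 degrees, none past 1 either way. Its arguments: {"type":"object","properties":{"motion":{"type":"array","items":{"type":"array","items":{"type":"array","items":{"type":"number","minimum":-1,"maximum":1}}}},"gripper":{"type":"number"},"squeeze":{"type":"number"}},"required":["motion"]}

```bash
mkdir -p pics; ls; python3 - <<'E'
from workcell import ctrl, vision
import cv2
for n in ("scene","side","wrist"):
    im=vision.read_camera(n); cv2.imwrite(f"pics/{n}0.png",im[:,:,::-1])
    print(n,vision.get_calibration(n))
print(ctrl.get_state())
E
```

```text
pics
scene {'fx': 426.02076479774195, 'fy': 426.02076479774195, 'cx': 279.26632532566595, 'cy': 200.93130456580747, 'R': array([[-0.62297659,  0.78210745,  0.01442543],
       [ 0.4988448 ,  0.41141738, -0.76281689],
       [-0.60253965, -0.46802102, -0.64645364]]), 't': array([ 0.36802418, -0.23136343,  1.7540906 ])}
side {'fx': 443.13709795356937, 'fy': 443.13709795356937, 'cx': 278.855260468849, 'cy': 208.85795325673928, 'R': array([[-0.9647281 , -0.26316616, -0.00657732],
       [-0.17229986,  0.65012147, -0.74003705],
       [ 0.19902877, -0.71280126, -0.67253395]]), 't': array([0.54031   , 0.14494899, 1.09488652])}
wrist {'fx': 343.2853712813142, 'fy': 343.2853712813142, 'cx': 280.80698508271036, 'cy': 206.74261787518031, 'mount': array([[ 8.48630032e-04, -9.45051222e-01, -3.26921194e-01,
         8.34306151e-02],
       [ 9.99999195e-01,  4.93471052e-04,  1.16931522e-03,
        -7.07818530e-04],
       [-9.43736632e-04, -3.26921923e-01,  9.45050880e-01,
        -1.19308256e-01],
       [ 0.00000000e+00,  0.00000000e+00,  0.00000000e+00,
         1.00000000e+00]])}
{'clock': 0.15, 'joints': array([-1.74066026e-01,  2.45677313e-01,  1.55873784e+00, -3.19954242e-05,
        1.33871246e+00, -1.74087797e-01]), 'qd': array([-1.02297888e-03, -3.87370159e-04, -2.76988473e-03, -2.60382942e-06,
        3.75708734e-04,  1.48032439e-03]), 'joint_efforts': array([ 3.57137314e-04, -4.29984105e+01, -3.26552796e+01, -1.40693478e-04,
        3.52074814e-03,  1.27692519e-05]), 'ee_pos': array([6.49599878e-01, 9.10122225e-05, 2.52416238e-01]), 'tool_rot': array([ 7.07096265e-01,  7.07116880e-01, -4.53243463e-04, -6.19550132e-04]), 'ft_force': array([0.71188429, 0.50064783, 0.18124406]), 'wrist_torque': array([0.06082209, 0.03529572, 0.00984224]), 'gripper_force': 0.0, 'gripper_width': 0.08557795589184992}
```

View pics/scene0.png

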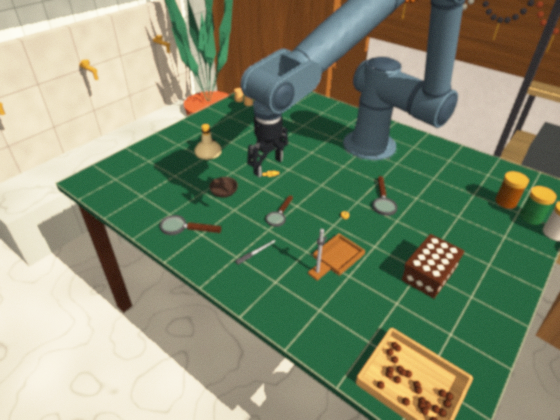

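View pics/side0.png

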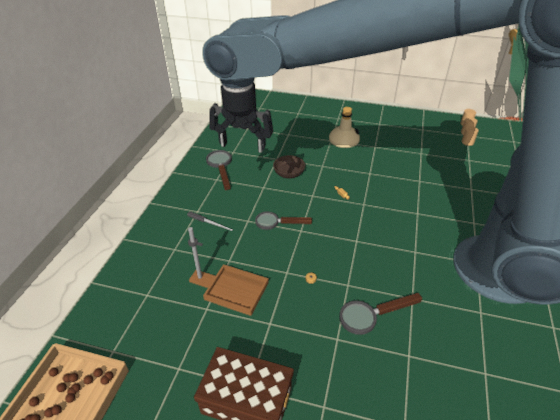

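Scene view: the loupe candidates are at (173,225), (278,217) and (384,205). In the side view they are at (219,158), (267,220) and (358,316). The imame is at scene (270,174) / side (342,193), the spacer at scene (345,215) / side (311,278), the tray at scene (338,253) / side (237,289), and the bowl at scene (222,186) / side (290,166). I'll take close crops for precise pixels and lens sizes.

```bash
cat > h.py <<'E'
import numpy as np, cv2
from workcell import ctrl, vision
from scipy.spatial.transform import Rotation as Rn
def cam(n,st=None):
    c=vision.get_calibration(n); K=np.array([[c['fx'],0,c['cx']],[0,c['fy'],c['cy']],[0,0,1]])
    if 'mount' in c:
        T=np.eye(4);T[:3,:3]=Rn.from_quat(st['tool_rot']).as_matrix();T[:3,3]=st['ee_pos']
        W=np.linalg.inv(T@c['mount']); R,t=W[:3,:3],W[:3,3]
    else: R,t=np.array(c['R']),np.array(c['t'])
    return K,R,t
def onz(C,uv,z):
    K,R,t=C; d=R.T@np.linalg.solve(K,[uv[0],uv[1],1]); o=-R.T@t
    return o+d*(z-o[2])/d[2]
def tri(C1,p1,C2,p2):
    P=[C[0]@np.c_[C[1],C[2]] for C in (C1,C2)]
    X=cv2.triangulatePoints(P[0],P[1],np.array(p1,float),np.array(p2,float)).ravel(); return X[:3]/X[3]
def proj(C,X):
    v=C[0]@(C[1]@np.array(X)+C[2]); return v[:2]/v[2]
E
python3 - <<'E'
from h import *
np.set_printoptions(precision=3,suppress=True)
S,D=cam('scene'),cam('side')
for n,a,b in [('L1',(173,225),(219,158)),('L2',(278,217),(267,220)),('L3',(384,205),(358,316)),('imame',(270,174),(342,193)),('spacer',(345,215),(311,278)),('tray',(340,255),(237,289)),('bowl',(222,186),(290,166)),('posttop',(321,230),(192,228)),('collar',(320,239),(195,243)),('casket',(434,265),(245,385))]:
    print(n,tri(S,a,D,b))
for n,a,b in [('L1',(207,158),(232,158)),('L2',(256,220),(279,220)),('L3',(339,316),(377,316))]:
    print(n,'diam',np.linalg.norm(onz(D,a,.005)-onz(D,b,.005)))
im=cv2.imread('pics/side0.png')
cv2.imwrite('pics/c1.png',cv2.resize(im[185:325,170:370],None,fx=4,fy=4,interpolation=cv2.INTER_CUBIC))
E
```

```text
L1 [ 0.829 -0.247  0.006]
L2 [ 0.594 -0.003  0.015]
L3 [0.313 0.235 0.009]
imame [ 0.417 -0.183  0.002]
spacer [0.437 0.156 0.006]
tray [0.599 0.237 0.007]
bowl [ 0.594 -0.257  0.014]
posttop [0.695 0.22  0.17 ]
collar [0.692 0.221 0.129]
casket [0.498 0.476 0.05 ]
L1 diam 0.08110536693662965
L2 diam 0.06327821045097698
L3 diam 0.0845856648130532
```

View pics/c1.png

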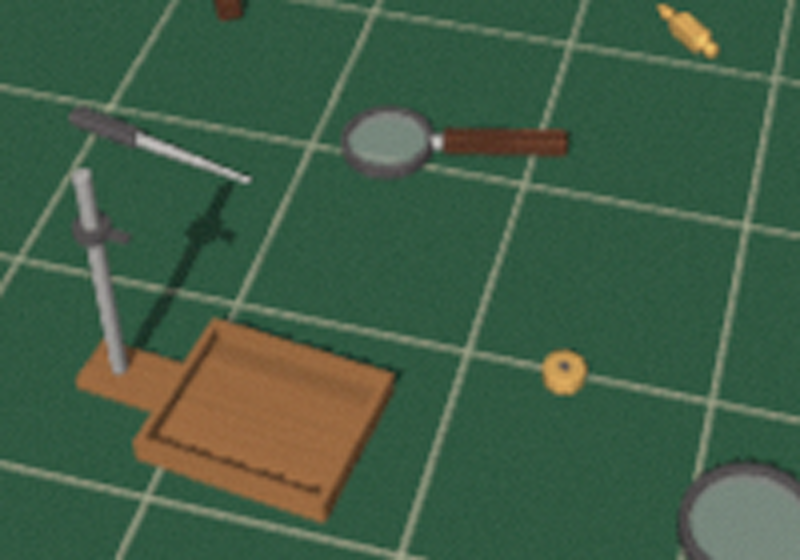

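View pics/wrist0.png

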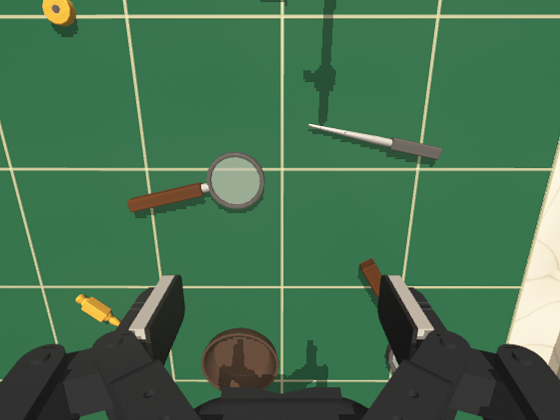

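The crop confirms the middle loupe as the target: its ring measures 63 mm, against 81 and 85 mm for the others. In the wrist view its lens is at (236,181) and its handle end at (130,205). The imame is at (97,311), the spacer at (58,11) and the bowl at (238,362). In the side crop the collar is at (92,230) with its pointer tip at (130,238), and the tray's corners are (217,320), (397,374), (325,520) and (137,440).

```bash
python3 - <<'E'
from h import *
np.set_printoptions(precision=4,suppress=True)
S,D=cam('scene'),cam('side'); W=cam('wrist',ctrl.get_state())
c=lambda u,v:(170+(u-1.5)/4,185+(v-1.5)/4)
print('imame tri',tri(W,(97,311),D,c(692,34)),'onz',onz(W,(97,311),.007),onz(D,c(692,34),.007))
a,b=onz(W,(77,296),.007),onz(W,(119,326),.007); print('imame ends W',a,b,np.linalg.norm(a-b))
a,b=onz(D,c(658,8),.007),onz(D,c(714,54),.007); print('imame ends D',a,b,np.linalg.norm(a-b))
print('spacer bore tri',tri(W,(57,9),D,c(565,366)),'onz',onz(D,c(565,366),.011),onz(W,(57,9),.011))
print('lens tri',tri(W,(236,181),D,c(388,142)),onz(W,(236,181),.008))
print('handle end',tri(W,(131,205),D,c(566,142)),onz(W,(130,205),.007))
print('bowl rim ctr W',onz(W,(238.5,362),.026))
print('bowl D',onz(D,(290,166),.02))
print('tray corners z=.017',[onz(D,c(*p),.017) for p in [(217,320),(397,374)]],'lower', [onz(D,c(*p),.0) for p in [(325,520),(137,457)]])
p=np.array([onz(D,c(*p),.017) for p in [(217,320),(397,374),(328,500),(137,440)]]);print(p,p.mean(0))
print('post base',onz(D,c(119,372),.008))
E
```

```text
imame tri [ 0.4148 -0.1848  0.0006] onz [ 0.4181 -0.1814  0.007 ] [ 0.4144 -0.1761  0.007 ]
imame ends W [ 0.3972 -0.1596  0.007 ] [ 0.4423 -0.2041  0.007 ] 0.06336193744955779
imame ends D [ 0.4437 -0.1993  0.007 ] [ 0.3955 -0.1579  0.007 ] 0.06353749625589089
spacer bore tri [0.4389 0.1526 0.0084] onz [0.4382 0.1543 0.011 ] [0.4412 0.1526 0.011 ]
lens tri [ 0.599  -0.0142  0.0018] [ 0.6    -0.0125  0.008 ]
handle end [ 0.4798 -0.0416  0.0056] [ 0.4797 -0.0407  0.007 ]
bowl rim ctr W [ 0.5957 -0.2436  0.026 ]
bowl D [ 0.5917 -0.2481  0.02  ]
tray corners z=.017 [array([0.6507, 0.179 , 0.017 ]), array([0.5325, 0.1908, 0.017 ])] lower [array([0.5467, 0.2884, 0.    ]), array([0.6657, 0.2756, 0.    ])]
[[0.6507 0.179  0.017 ]
 [0.5325 0.1908 0.017 ]
 [0.5448 0.2863 0.017 ]
 [0.6635 0.2756 0.017 ]] [0.5979 0.2329 0.017 ]
post base [0.6969 0.2256 0.008 ]
```

Emit:
step_arm(
  motion=[
    [[-0.362, -0.463, 0.205, 0, 0, -0.255], [-0.362, -0.463, 0.205, 0, 0, -0.255], [-0.362, -0.463, 0.205, 0, 0, -0.255], [-0.362, -0.463, 0.205, 0, 0, -0.255], [-0.362, -0.463, 0.205, 0, 0, -0.255], [-0.362, -0.463, 0.205, 0, 0, -0.255], [-0.362, -0.463, 0.205, 0, 0, -0.255], [-0.362, -0.463, 0.205, 0, 0, -0.255], [-0.362, -0.463, 0.205, 0, 0, -0.255], [-0.362, -0.463, 0.205, 0, 0, -0.255], [-0.362, -0.463, 0.205, 0, 0, -0.255], [-0.362, -0.463, 0.205, 0, 0, -0.255]],
  ],
)

```text
clock: 1.15
ee_pos: [0.4196, -0.1808, 0.1515]
tool_rot: [0.375, 0.927, -0.0, 0.001]
ft_force: [-0.0, 0.2, -0.8]
gripper_width: 0.085
gripper_force: 0.0
```

```bash
python3 - <<'E'
from h import *
np.set_printoptions(precision=4,suppress=True)
st=ctrl.get_state(); im=vision.read_camera('wrist')[:,:,::-1]; W=cam('wrist',st)
cv2.imwrite('pics/w1.png',im); np.savez('w1.npz',p=st['ee_pos'],q=st['tool_rot'])
print(st['clock'],st['ee_pos'],st['joints'])
hsv=cv2.cvtColor(im,cv2.COLOR_BGR2HSV); m=cv2.inRange(hsv,(12,110,90),(32,255,255))
n,l,s,c=cv2.connectedComponentsWithStats(m)
for i in range(1,n):
    if s[i,4]>150: 
        print(s[i],c[i],onz(W,c[i],.007))
        pts=np.argwhere(l==i)[:,::-1].astype(np.float32); print(cv2.minAreaRect(pts))
        X=np.array([onz(W,p,.007)[:2] for p in pts[::4]]); w,v=np.linalg.eigh(np.cov(X.T)); d=v[:,1]; print('dir',np.degrees(np.arctan2(d[1],d[0])))
        s1=(X-X.mean(0))@d; 
        h=np.histogram(s1,bins=np.arange(-.04,.04,.003)); s2=(X-X.mean(0))@v[:,0]
        for a,b in zip(h[1][:-1],h[1][1:]):
            k=(s1>=a)&(s1<b); 
            if k.any(): print(round(a*1e3),np.round(1e3*np.percentile(s2[k],[2,98]),1))
E
```

```text
1.15 [ 0.4196 -0.1808  0.1515] [-0.656  -0.0967  2.1188  0.0002  1.1181 -1.4584]
[ 271  160   20   75 1119] [280.7623 194.4307] [ 0.4168 -0.1794  0.007 ]
((280.7801818847656, 196.94435119628906), (74.32109069824219, 18.243635177612305), 87.51044464111328)
dir 138.24865105024003
-37 [0.4 0.4]
-34 [-2.1  2.7]
-31 [-3.   3.1]
-28 [-3.8  4. ]
-25 [-4.2  2.5]
-22 [-3.4  3.2]
-19 [-4.9  4.3]
-16 [-5.7  6.7]
-13 [-6.2  6.8]
-10 [-6.3  6.2]
-7 [-6.7  7.2]
-4 [-6.5  6.4]
-1 [-6.6  6.3]
2 [-6.7  5.7]
5 [-6.8  6.1]
8 [-6.4  6.9]
11 [-6.7  6.2]
14 [-5.8  7. ]
17 [-4.   5.3]
20 [-4.7  4.3]
23 [-5.  5.]
26 [-3.5  4.2]
```

View pics/w1.png

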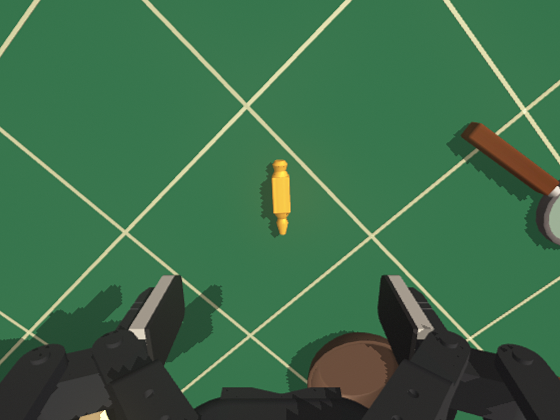

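The imame lies midway between the open fingers at (281,194), and its waist spans about ±15 mm around that point. Heading down to grasp it.

Emit:
step_arm(
  motion=[
    [[0.005, 0, 0.05, 0, 0, -0.013], [0.005, 0, 0.1, 0, 0, -0.013], [0.005, 0, 0.15, 0, 0, -0.013], [0.005, 0, 0.19, 0, 0, -0.013], [0.005, 0, 0.22, 0, 0, -0.013], [0.005, 0, 0.24, 0, 0, -0.013], [0.005, 0, 0.249, 0, 0, -0.013], [0.005, 0, 0.249, 0, 0, -0.013], [0.005, 0, 0.249, 0, 0, -0.013]],
  ],
)

```text
clock: 1.95
ee_pos: [0.4175, -0.1795, 0.0269]
tool_rot: [0.356, 0.934, -0.0, 0.001]
ft_force: [0.5, -1.6, 0.3]
gripper_width: 0.0857
gripper_force: 0.0
```

Emit:
step_arm(
  motion=[
    [[0, 0, 0, 0, 0, 0], [0, 0, 0, 0, 0, 0], [0, 0, 0, 0, 0, 0], [0, 0, 0, 0, 0, 0], [0, 0, 0, 0, 0, 0], [0, 0, 0, 0, 0, 0], [0, 0, 0, 0, 0, 0], [0, 0, 0, 0, 0, 0], [0, 0, 0, 0, 0, 0], [0, 0, 0, 0, 0, 0], [0, 0, 0, 0, 0, 0], [0, 0, 0, 0, 0, 0]],
  ],
  gripper=-1,
  squeeze=40,
)

```text
clock: 2.95
ee_pos: [0.4169, -0.1794, 0.0266]
tool_rot: [0.356, 0.934, -0.0, 0.0]
ft_force: [-0.5, 0.2, 5.2]
gripper_width: 0.0128
gripper_force: 40.8
```

Emit:
step_arm(
  motion=[
    [[0, 0, -0.04, 0, 0, 0], [0, 0, -0.12, 0, 0, 0], [0, 0, -0.2, 0, 0, 0], [0, 0, -0.26, 0, 0, 0], [0.03, 0.08, -0.26, 0, 0, -0.03], [0.055, 0.155, -0.26, 0, 0, -0.05], [0.08, 0.23, -0.26, 0, 0, -0.08], [0.105, 0.3, -0.26, 0, 0, -0.1], [0.13, 0.37, -0.26, 0, 0, -0.13], [0.16, 0.45, -0.26, 0, 0, -0.15], [0.185, 0.52, -0.26, 0, 0, -0.18], [0.21, 0.59, -0.26, 0, 0, -0.2]],
  ],
)

```text
clock: 3.95
ee_pos: [0.5347, 0.1129, 0.1555]
tool_rot: [0.048, 0.999, -0.0, -0.0]
ft_force: [0.4, -0.5, -0.6]
gripper_width: 0.0128
gripper_force: 40.1
```

Emit:
step_arm(
  motion=[
    [[-0.02, 0.07, 0, 0, 0, 0], [-0.04, 0.14, 0, 0, 0, 0], [-0.06, 0.2, 0, 0, 0, 0], [-0.075, 0.24, 0, 0, 0, 0], [-0.082, 0.256, 0, 0, 0, 0], [-0.082, 0.256, 0, 0, 0, 0], [-0.082, 0.256, 0, 0, 0, 0]],
  ],
)

```text
clock: 4.53
ee_pos: [0.5879, 0.2334, 0.1555]
tool_rot: [0.05, 0.999, -0.0, -0.001]
ft_force: [-0.2, 0.2, -0.4]
gripper_width: 0.0126
gripper_force: 40.1
```

```bash
python3 - <<'E'
from h import *
st=ctrl.get_state(); im=vision.read_camera('wrist')[:,:,::-1]
cv2.imwrite('pics/w2.png',im); np.savez('w2.npz',p=st['ee_pos'],q=st['tool_rot'])
print(st['clock'],st['ee_pos'],st['tool_rot'])
E
```

```text
4.5333 [0.58792599 0.23344474 0.15546003] [ 5.01240250e-02  9.98742628e-01 -4.05454284e-04 -7.62082320e-04]
```

View pics/w2.png

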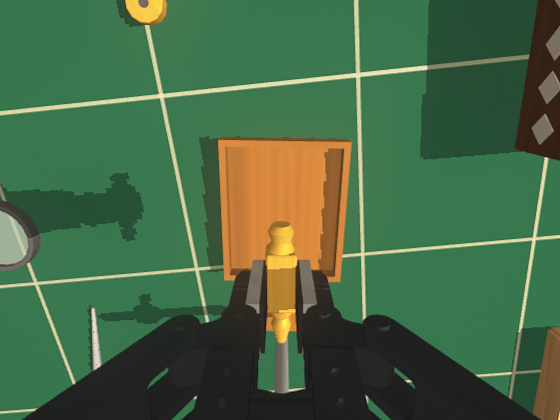

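The imame is held firmly above the tray. The tray's near edge runs from (219,140) to (351,142), its left side goes down to (225,280), and the spacer is at (146,4).

```bash
python3 - <<'E'
from h import *
np.set_printoptions(precision=4,suppress=True)
f=np.load('w2.npz'); W=cam('wrist',dict(ee_pos=f['p'],tool_rot=f['q']))
a,b,c,d=[onz(W,p,.017) for p in [(219,140),(351,142),(225,281),(342,281)]]
print(a,b,c,d,np.linalg.norm(a-b)); x=np.array([(a-b)[1],-(a-b)[0]]);x/=-np.linalg.norm(x); print('near-mid+60mm', (a+b)[:2]/2+x*.06,x,'far edge mid',(c+d)/2)
print('spacer', onz(W,(144,3),.011))
E
```

```text
[0.5352 0.1914 0.017 ] [0.5464 0.2892 0.017 ] [0.6545 0.1776 0.017 ] [0.6644 0.2776 0.017 ] 0.09842091408769683
near-mid+60mm [0.6004 0.2334] [ 0.9935 -0.1141] far edge mid [0.6594 0.2276 0.017 ]
spacer [0.4402 0.1543 0.011 ]
```

Emit:
step_arm(
  motion=[
    [[0, 0, 0.05, 0, 0, 0], [0, 0, 0.1, 0, 0, 0], [0, 0, 0.15, 0, 0, 0], [0, 0, 0.19, 0, 0, 0], [0, 0, 0.22, 0, 0, 0], [0, 0, 0.238, 0, 0, 0], [0, 0, 0.246, 0, 0, 0], [0, 0, 0.247, 0, 0, 0], [0, 0, 0.247, 0, 0, 0], [0, 0, 0.247, 0, 0, 0]],
  ],
)

```text
clock: 5.42
ee_pos: [0.5896, 0.2341, 0.0343]
tool_rot: [0.05, 0.999, 0.0, 0.001]
ft_force: [-1.9, -0.0, -0.4]
gripper_width: 0.0127
gripper_force: 40.2
```

Emit:
step_arm(
  motion=[
    [[0, 0, 0, 0, 0, 0], [0, 0, 0, 0, 0, 0], [0, 0, 0, 0, 0, 0], [0, 0, 0, 0, 0, 0], [0, 0, 0, 0, 0, 0], [0, 0, 0, 0, 0, 0], [0, 0, -0.05, 0, 0, 0], [0, 0, -0.12, 0, 0, 0], [0, 0, -0.19, 0, 0, 0], [0, 0, -0.25, 0, 0, 0], [0, 0, -0.25, 0, 0, 0], [0, 0, -0.25, 0, 0, 0]],
  ],
  gripper=-0.1,
)

```text
clock: 6.42
ee_pos: [0.5899, 0.2343, 0.1605]
tool_rot: [0.05, 0.999, 0.001, 0.002]
ft_force: [-0.6, -0.9, 0.3]
gripper_width: 0.0385
gripper_force: 0.0
```

Emit:
step_arm(
  motion=[
    [[0.07, -0.04, 0, 0, 0, 0], [0.14, -0.09, 0, 0, 0, 0], [0.2, -0.13, 0, 0, 0, 0], [0.25, -0.17, 0, 0, 0, 0], [0.279, -0.189, 0, 0, 0, 0], [0.279, -0.189, 0, 0, 0, 0], [0.279, -0.189, 0, 0, 0, 0], [0.279, -0.189, 0, 0, 0, 0], [0.279, -0.189, 0, 0, 0, 0]],
  ],
  gripper=0.6,
)

```text
clock: 7.17
ee_pos: [0.4408, 0.1542, 0.1575]
tool_rot: [0.05, 0.999, -0.0, -0.0]
ft_force: [0.7, 0.5, -0.7]
gripper_width: 0.0682
gripper_force: 0.0
```

```bash
python3 - <<'E'
from h import *
np.set_printoptions(precision=4,suppress=True)
st=ctrl.get_state(); im=vision.read_camera('wrist')[:,:,::-1]; W=cam('wrist',st)
cv2.imwrite('pics/w3.png',im); print(st['clock'],st['ee_pos'],st['tool_rot'])
D=cam('side'); sd=vision.read_camera('side')[:,:,::-1]; cv2.imwrite('pics/side3.png',sd)
for nm,I,C in (('w',im,W),('s',sd,D)):
    m=cv2.inRange(cv2.cvtColor(I,cv2.COLOR_BGR2HSV),(14,130,130),(32,255,255))
    n,l,s,c=cv2.connectedComponentsWithStats(m)
    for i in range(1,n):
        if s[i,4]>(200 if nm=='w' else 40): print(nm,s[i],c[i],onz(C,c[i],.009))
E
```

```text
7.1667 [0.4408 0.1542 0.1575] [ 0.0501  0.9987 -0.     -0.0002]
w [266 178  32  33 742] [281.1698 194.0633] [0.4377 0.1539 0.009 ]
w [ 326  297   48   91 3129] [346.8875 346.3861] [0.5963 0.2016 0.009 ]
w [404 298  42  37 747] [426.2544 309.506 ] [0.5616 0.2759 0.009 ]
s [308  13   9  22  92] [311.5217  21.1957] [ 0.7965 -1.5198  0.009 ]
s [404  21  10  23 112] [407.7857  30.3304] [ 0.301  -1.5132  0.009 ]
s [213 265  54  50 930] [239.7591 286.2344] [0.5941 0.2257 0.009 ]
s [199 273  38  37 240] [214.7958 292.8417] [0.6441 0.259  0.009 ]
s [306 273  10  10  80] [310.5  277.65] [0.4383 0.1575 0.009 ]
```

Emit:
step_arm(
  motion=[
    [[0.004, 0, 0.06, 0, 0, 0], [0.004, 0, 0.12, 0, 0, 0], [0.004, 0, 0.17, 0, 0, 0], [0.004, 0, 0.21, 0, 0, 0], [0.004, 0, 0.24, 0, 0, 0], [0.004, 0, 0.256, 0, 0, 0], [0.004, 0, 0.264, 0, 0, 0], [0.004, 0, 0.264, 0, 0, 0], [0.004, 0, 0.264, 0, 0, 0], [0.004, 0, 0.264, 0, 0, 0]],
  ],
)

```text
clock: 8.1
ee_pos: [0.4393, 0.1543, 0.0269]
tool_rot: [0.05, 0.999, 0.0, 0.001]
ft_force: [0.3, 0.3, 0.8]
gripper_width: 0.0684
gripper_force: 0.0
```

Emit:
step_arm(
  motion=[
    [[0, 0, 0, 0, 0, 0], [0, 0, 0, 0, 0, 0], [0, 0, 0, 0, 0, 0], [0, 0, 0, 0, 0, 0], [0, 0, 0, 0, 0, 0], [0, 0, 0, 0, 0, 0], [0, 0, 0, 0, 0, 0], [0, 0, 0, 0, 0, 0], [0, 0, 0, 0, 0, 0], [0, 0, 0, 0, 0, 0]],
  ],
  gripper=-1,
  squeeze=40,
)

```text
clock: 8.93
ee_pos: [0.4386, 0.1542, 0.0264]
tool_rot: [0.05, 0.999, 0.0, 0.0]
ft_force: [-2.0, -0.4, 5.8]
gripper_width: 0.0233
gripper_force: 38.9
```

Emit:
step_arm(
  motion=[
    [[0, 0, -0.04, 0, 0, 0], [0, 0, -0.12, 0, 0, 0], [0, 0, -0.2, 0, 0, 0], [0, 0, -0.26, 0, 0, 0], [-0.03, -0.06, -0.26, 0, 0, 0], [-0.07, -0.13, -0.26, 0, 0, 0], [-0.1, -0.2, -0.26, 0, 0, 0], [-0.14, -0.27, -0.26, 0, 0, 0], [-0.17, -0.34, -0.26, 0, 0, 0], [-0.21, -0.41, -0.26, 0, 0, 0], [-0.24, -0.48, -0.26, 0, 0, 0], [-0.28, -0.55, -0.26, 0, 0, 0]],
  ],
)

```text
clock: 9.93
ee_pos: [0.5496, -0.1353, 0.1554]
tool_rot: [0.05, 0.999, 0.0, -0.0]
ft_force: [0.9, 0.6, 0.5]
gripper_width: 0.0232
gripper_force: 39.3
```

Emit:
step_arm(
  motion=[
    [[-0.03, -0.06, 0, 0, 0, 0], [-0.06, -0.12, 0, 0, 0, 0], [-0.085, -0.17, 0, 0, 0, 0], [-0.1, -0.2, 0, 0, 0, 0], [-0.109, -0.217, 0, 0, 0, 0], [-0.109, -0.217, 0, 0, 0, 0], [-0.109, -0.217, 0, 0, 0, 0], [-0.109, -0.217, 0, 0, 0, 0]],
  ],
)

```text
clock: 10.6
ee_pos: [0.5928, -0.2456, 0.1554]
tool_rot: [0.05, 0.999, 0.0, -0.0]
ft_force: [-0.6, 0.0, 0.8]
gripper_width: 0.0232
gripper_force: 39.4
```

```bash
python3 - <<'E'
from h import *
st=ctrl.get_state(); im=vision.read_camera('wrist')[:,:,::-1]
cv2.imwrite('pics/w4.png',im); np.savez('w4.npz',p=st['ee_pos'],q=st['tool_rot'])
print(st['clock'],st['ee_pos'],st['tool_rot'],st['joints'])
E
```

```text
10.6 [ 0.59283666 -0.24560992  0.15541088] [ 4.97615753e-02  9.98760939e-01  3.92118660e-04 -4.68138410e-04] [-5.69233375e-01  3.26164826e-01  1.64680354e+00  2.34628558e-04
  1.16982637e+00 -2.04055712e+00]
```

View pics/w4.png

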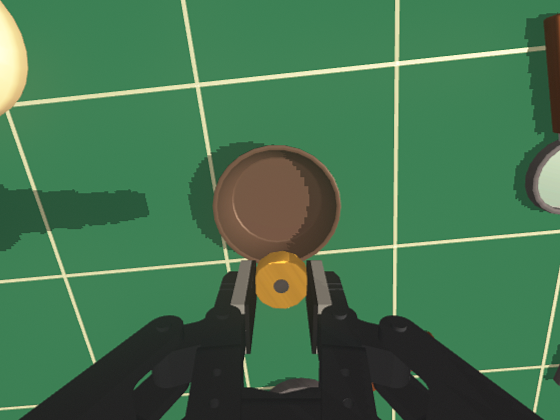

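The spacer is held at (281,288). The bowl rim spans columns 214–340 and rows 146 to about 265, so its centre is near (277,205).

```bash
python3 - <<'E'
from h import *
f=np.load('w4.npz'); W=cam('wrist',dict(ee_pos=f['p'],tool_rot=f['q']))
for p in [(277,205),(277,146),(214,205),(340,205),(277,265)]: print(p,onz(W,p,.026))
E
```

```text
(277, 205) [ 0.59224715 -0.2493045   0.026     ]
(277, 146) [ 0.5474434  -0.24470311  0.026     ]
(214, 205) [ 0.58747887 -0.29729002  0.026     ]
(340, 205) [ 0.59701721 -0.20130103  0.026     ]
(277, 265) [ 0.64361647 -0.25458018  0.026     ]
```

Emit:
step_arm(
  motion=[
    [[-0.003, -0.007, 0.05, 0, 0, 0], [-0.003, -0.007, 0.1, 0, 0, 0], [-0.003, -0.007, 0.15, 0, 0, 0], [-0.003, -0.007, 0.19, 0, 0, 0], [-0.003, -0.007, 0.22, 0, 0, 0], [-0.003, -0.007, 0.236, 0, 0, 0], [-0.003, -0.007, 0.242, 0, 0, 0], [-0.003, -0.007, 0.242, 0, 0, 0], [-0.003, -0.007, 0.242, 0, 0, 0], [-0.003, -0.007, 0.242, 0, 0, 0]],
  ],
)

```text
clock: 11.48
ee_pos: [0.5954, -0.2511, 0.0365]
tool_rot: [0.05, 0.999, -0.001, 0.001]
ft_force: [-0.0, 0.7, 0.6]
gripper_width: 0.0234
gripper_force: 39.4
```

Emit:
step_arm(
  motion=[
    [[0, 0, 0, 0, 0, 0], [0, 0, 0, 0, 0, 0], [0, 0, 0, 0, 0, 0], [0, 0, 0, 0, 0, 0], [0, 0, 0, 0, 0, 0], [0, 0, 0, 0, 0, 0], [0, 0, -0.05, 0, 0, 0], [0, 0, -0.12, 0, 0, 0], [0, 0, -0.19, 0, 0, 0], [0, 0, -0.25, 0, 0, 0], [0, 0, -0.25, 0, 0, 0], [0, 0, -0.25, 0, 0, 0]],
  ],
  gripper=-0.05,
)

```text
clock: 12.48
ee_pos: [0.5957, -0.2513, 0.1626]
tool_rot: [0.05, 0.999, -0.001, 0.002]
ft_force: [0.4, -0.0, -0.9]
gripper_width: 0.0409
gripper_force: 0.0
```

```bash
python3 - <<'E'
from h import *
np.set_printoptions(precision=4,suppress=True)
st=ctrl.get_state(); im=vision.read_camera('wrist')[:,:,::-1]; W=cam('wrist',st); print(st['clock'],st['ee_pos'])
cv2.imwrite('pics/w5.png',im)
m=cv2.inRange(cv2.cvtColor(im,cv2.COLOR_BGR2HSV),(14,130,130),(32,255,255))
n,l,s,c=cv2.connectedComponentsWithStats(m)
for i in range(1,n):
    if s[i,4]>150: print(s[i],c[i],onz(W,c[i],.014))
E
```

```text
12.4833 [ 0.5957 -0.2513  0.1626]
[266 179  32  34 780] [281.8359 195.3872] [ 0.5944 -0.2516  0.014 ]
```

The spacer sits flat in the bowl at (282,195). Next is the loupe.

Emit:
step_arm(
  motion=[
    [[0.025, 0.07, 0, 0, 0, -0.02], [0.05, 0.14, 0, 0, 0, -0.04], [0.075, 0.21, 0, 0, 0, -0.06], [0.1, 0.28, 0, 0, 0, -0.08], [0.125, 0.35, 0, 0, 0, -0.1], [0.145, 0.41, 0, 0, 0, -0.103], [0.155, 0.434, 0, 0, 0, -0.103], [0.155, 0.434, 0, 0, 0, -0.103], [0.155, 0.434, 0, 0, 0, -0.103], [0.155, 0.434, 0, 0, 0, -0.103], [0.155, 0.434, 0, 0, 0, -0.103]],
  ],
  gripper=0.4,
)

```text
clock: 13.45
ee_pos: [0.5393, -0.0282, 0.1594]
tool_rot: [-0.11, 0.994, -0.0, -0.0]
ft_force: [0.6, -0.5, -0.1]
gripper_width: 0.0597
gripper_force: 0.0
```

```bash
python3 - <<'E'
from h import *
st=ctrl.get_state(); im=vision.read_camera('wrist')[:,:,::-1]
cv2.imwrite('pics/w6.png',im); np.savez('w6.npz',p=st['ee_pos'],q=st['tool_rot'])
print(st['clock'],st['ee_pos'],st['tool_rot'],st['joints'])
E
```

```text
13.45 [ 0.53934378 -0.0281744   0.15944866] [-1.10411981e-01  9.93885884e-01 -4.32742498e-05 -2.06649393e-04] [-2.62117933e-01  9.62850581e-02  1.90945776e+00 -2.54807989e-04
  1.13620325e+00 -2.05408205e+00]
```

View pics/w6.png

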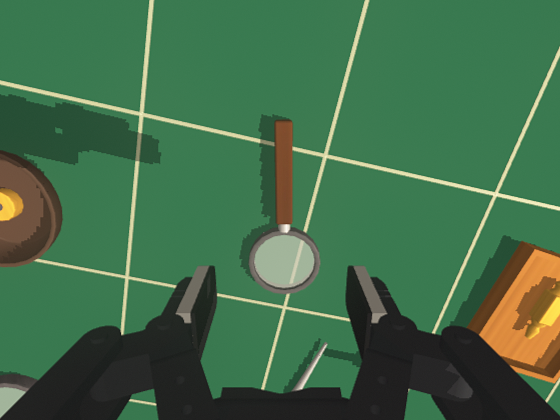

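```bash
python3 - <<'E'
from h import *
np.set_printoptions(precision=4,suppress=True)
f=np.load('w6.npz'); W=cam('wrist',dict(ee_pos=f['p'],tool_rot=f['q']))
e=onz(W,(284,121.5),.012); L=onz(W,(284.7,261),.008); m=onz(W,(284,225),.012)
a=L-e; u=a[:2]/np.linalg.norm(a[:2]); print('end',e,'lens',L,'len',np.linalg.norm(a[:2]),'ang',np.degrees(np.arctan2(u[1],u[0])))
print('grip via lens',L[:2]-.062*u,'via end',e[:2]+.061*u)
sc=vision.read_camera('scene')[:,:,::-1]; sd=vision.read_camera('side')[:,:,::-1]
A=cv2.resize(sc[222:282,295:370],None,fx=8,fy=8,interpolation=cv2.INTER_CUBIC)[:, :400]
B=cv2.resize(sd[222:282,183:233],None,fx=8,fy=8,interpolation=cv2.INTER_CUBIC)
cv2.imwrite('pics/col.png',np.hstack([A,B]))
E
```

```text
end [ 0.4794 -0.04    0.012 ] lens [ 0.5966 -0.0125  0.008 ] len 0.12044212143483407 ang 13.211919730838167
grip via lens [ 0.5363 -0.0267] via end [ 0.5388 -0.0261]
```

View pics/col.png

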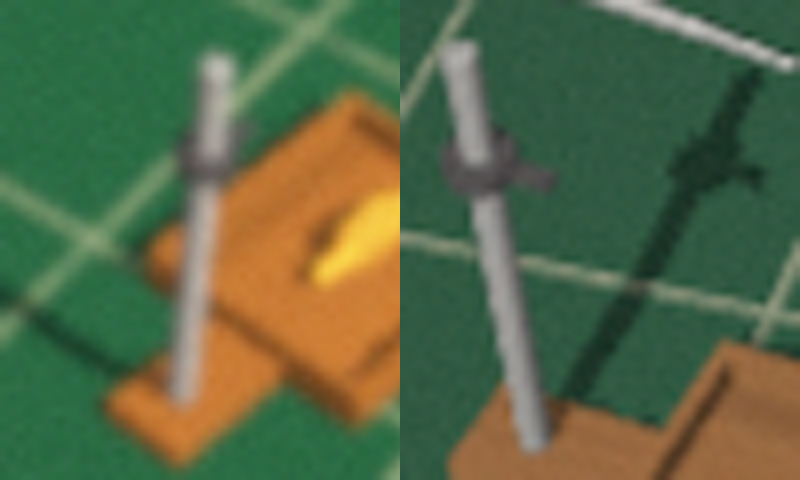

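Crop: in the scene view the collar centre is at (208,152) and the pointer tip at (246,130). In the side view the collar is at (80,162) and the tip at (150,178), measured within that panel. The post's top and base are visible in both, so they can serve as a height check.

```bash
python3 - <<'E'
from h import *
np.set_printoptions(precision=4,suppress=True)
S,D=cam('scene'),cam('side')
s=lambda u,v:(295+(u-3.5)/8,222+(v-3.5)/8); d=lambda u,v:(183+(u-3.5)/8,222+(v-3.5)/8)
for n,a,b in [('top',(218,58),(60,48)),('base',(183,400),(137,447)),('collar',(208,152),(80,162)),('tip',(246,130),(148,178))]:
    print(n,tri(S,s(*a),D,d(*b)))
# fit height on the post's axis by row, per camera (post axis at xy from base/top)
xy=np.array([.6975,.2235])
for C,f,pt,pb,pc in ((S,s,(218,58),(183,400),(208,152)),(D,d,(60,48),(137,447),(80,162))):
    z=lambda v:min(np.arange(0,.2,.0005),key=lambda h:abs(proj(C,[*xy,h])[1]-v))
    print([z(f(*p)[1]) for p in (pt,pb,pc)])
E
```

```text
top [0.6962 0.2235 0.1762]
base [0.6967 0.2245 0.0073]
collar [0.6965 0.2241 0.1326]
tip [0.6767 0.2253 0.1305]
[np.float64(0.178), np.float64(0.007), np.float64(0.134)]
[np.float64(0.17550000000000002), np.float64(0.006), np.float64(0.1305)]
```

Emit:
step_arm(
  motion=[
    [[0.002, 0.003, 0.06, 0, 0, -0.003], [0.002, 0.003, 0.12, 0, 0, -0.003], [0.002, 0.003, 0.17, 0, 0, -0.003], [0.002, 0.003, 0.21, 0, 0, -0.003], [0.002, 0.003, 0.24, 0, 0, -0.003], [0.002, 0.003, 0.256, 0, 0, -0.003], [0.002, 0.003, 0.264, 0, 0, -0.003], [0.002, 0.003, 0.264, 0, 0, -0.003], [0.002, 0.003, 0.264, 0, 0, -0.003], [0.002, 0.003, 0.264, 0, 0, -0.003]],
  ],
)

```text
clock: 14.43
ee_pos: [0.5388, -0.0259, 0.029]
tool_rot: [-0.116, 0.993, -0.0, 0.001]
ft_force: [0.2, -0.0, 0.1]
gripper_width: 0.06
gripper_force: 0.0
```

Emit:
step_arm(
  motion=[
    [[0, 0, 0, 0, 0, 0], [0, 0, 0, 0, 0, 0], [0, 0, 0, 0, 0, 0], [0, 0, 0, 0, 0, 0], [0, 0, 0, 0, 0, 0], [0, 0, 0, 0, 0, 0], [0, 0, 0, 0, 0, 0], [0, 0, 0, 0, 0, 0], [0, 0, 0, 0, 0, 0], [0, 0, 0, 0, 0, 0]],
  ],
  gripper=-1,
  squeeze=60,
)

```text
clock: 15.27
ee_pos: [0.5382, -0.0257, 0.0284]
tool_rot: [-0.116, 0.993, -0.0, 0.0]
ft_force: [-1.2, -0.1, 5.8]
gripper_width: 0.012
gripper_force: 59.6
```

```bash
python3 - <<'E'
from h import *
st=ctrl.get_state();print(st['clock'],st['ee_pos'],st['tool_rot'],st['gripper_width'])
E
```

```text
15.2667 [ 0.53815421 -0.02569328  0.02838194] [-1.16002667e-01  9.93248859e-01 -9.17341345e-05  2.78664772e-04] 0.012042207090271106
```

Emit:
step_arm(
  motion=[
    [[0, 0, -0.03, 0, 0, 0], [0, 0, -0.09, 0, 0, 0], [0, 0, -0.15, 0, 0, 0], [0, 0, -0.21, 0, 0, 0], [0, 0, -0.25, 0, 0, 0], [-0.01, 0.05, -0.25, 0, 0, 0], [-0.02, 0.1, -0.25, 0, 0, 0], [-0.03, 0.15, -0.25, 0, 0, 0], [-0.04, 0.2, -0.25, 0, 0, 0], [-0.05, 0.25, -0.25, 0, 0, 0], [-0.06, 0.3, -0.25, 0, 0, 0], [-0.07, 0.35, -0.25, 0, 0, 0]],
  ],
)

```text
clock: 16.27
ee_pos: [0.5308, 0.1539, 0.1521]
tool_rot: [-0.116, 0.993, 0.0, -0.001]
ft_force: [0.1, -1.3, 0.2]
gripper_width: 0.0119
gripper_force: 58.8
```

Emit:
step_arm(
  motion=[
    [[-0.01, 0.05, 0, 0, 0, 0], [-0.018, 0.09, 0, 0, 0, 0], [-0.023, 0.118, 0, 0, 0, 0], [-0.026, 0.13, 0, 0, 0, 0], [-0.026, 0.134, 0, 0, 0, 0], [-0.026, 0.134, 0, 0, 0, 0], [-0.026, 0.134, 0, 0, 0, 0], [-0.026, 0.134, 0, 0, 0, 0], [-0.026, 0.134, 0, 0, 0, 0], [-0.026, 0.134, 0, 0, 0, 0]],
  ],
)

```text
clock: 17.1
ee_pos: [0.5289, 0.2203, 0.1528]
tool_rot: [-0.115, 0.993, -0.0, 0.0]
ft_force: [-0.1, -0.9, -0.0]
gripper_width: 0.0119
gripper_force: 58.8
```

```bash
python3 - <<'E'
from h import *
st=ctrl.get_state();print(st['clock'],st['ee_pos'],st['tool_rot'])
sc=vision.read_camera('scene')[:,:,::-1]; sd=vision.read_camera('side')[:,:,::-1]; w=vision.read_camera('wrist')[:,:,::-1]
cv2.imwrite('pics/w7.png',w)
A=cv2.resize(sc[200:275,290:365],(400,400),interpolation=cv2.INTER_CUBIC)
B=cv2.resize(sd[205:305,180:280],(400,400),interpolation=cv2.INTER_CUBIC)
W=cv2.resize(w[110:,130:430][:200],(300,200))
o=np.zeros((600,800,3),np.uint8); o[:400,:400]=A;o[:400,400:]=B;o[400:,:300]=W
cv2.imwrite('pics/f.png',o)
E
```

```text
17.1 [0.52889231 0.2202913  0.15284418] [-1.15498111e-01  9.93307699e-01 -2.63186050e-05  3.51065067e-05]
```

View pics/f.png

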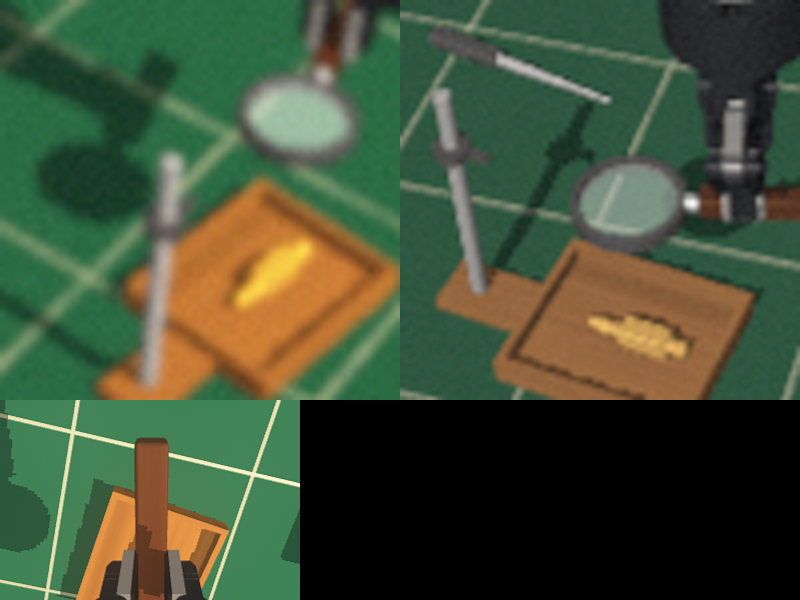

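The loupe is held level, with its lens at scene crop (298,118) / side crop (228,204). The imame lies flat in the tray at scene crop (273,272) / side crop (243,337), and the collar is where it was.

```bash
python3 - <<'E'
from h import *
np.set_printoptions(precision=4,suppress=True)
S,D=cam('scene'),cam('side')
k=400/75
s=lambda u,v:(290+(u+.5)/k-.5,200+(v+.5)/k-.5); d=lambda u,v:(180+(u+.5)/4-.5,205+(v+.5)/4-.5)
for n,a,b in [('lens',(298,118),(228,204)),('imame',(273,272),(243,337)),('tip',(190,201),(85,156)),('top',(172,156),(42,95)),('base',(148,382),(79,290)),('collar',(166,219),(52,151))]: print(n,tri(S,s(*a),D,d(*b)))
print(onz(S,s(273,272),.013),onz(D,d(243,337),.013))
st=ctrl.get_state();print(st['ee_pos'],abs(st['qd']).max(),st['gripper_force'])
E
```

```text
lens [0.5888 0.236  0.1309]
imame [0.589  0.235  0.0127]
tip [0.6767 0.2252 0.1318]
top [0.6958 0.2239 0.1751]
base [0.6971 0.2245 0.0088]
collar [0.6961 0.2246 0.1318]
[0.5892 0.235  0.013 ] [0.5889 0.2355 0.013 ]
[0.5288 0.2206 0.1528] 0.0040858516401459846 58.83427441120148
```

The lens is within about 1 mm of the imame's middle horizontally and about 1 mm of the pointer's height. I'll let it settle briefly, then hand in.

Emit:
step_arm(
  motion=[
    [[0, 0, 0, 0, 0, 0], [0, 0, 0, 0, 0, 0], [0, 0, 0, 0, 0, 0], [0, 0, 0, 0, 0, 0], [0, 0, 0, 0, 0, 0], [0, 0, 0, 0, 0, 0]],
  ],
)

```text
clock: 17.75
ee_pos: [0.5287, 0.2209, 0.1528]
tool_rot: [-0.116, 0.993, 0.0, -0.0]
ft_force: [-0.7, 0.2, -0.4]
gripper_width: 0.0115
gripper_force: 58.8
```

```bash
python3 -c "
from workcell import ctrl
print(ctrl.sign_off())"
```

```text
the job is handed in; nothing more can be done
None
```

I handed the job in at about 18 s, with no verdict returned: the head piece lies flat in the tray, the spacer is in the bowl, and the loupe is held steady, its lens measured about 1 mm from the head piece's middle and from the pointer's height.

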